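Line up the reagent containers by height

ROBOT

A 6-joint arm with a two-finger parallel gripper is mounted at the origin on a cart in front of the work surface, level with it; the furniture and walls round the work are solid. World frame = base frame: x ahead of the robot, y to its left, z up, the work surface at z = 0. Lengths are in m, angles in rad, forces in N, time in s.
With the tool pointing down it reaches from about 0.3 to 0.825 m from the base axis. Payload 5.4 kg.
Tool frame: the origin (TCP) lies at the very end of the fingers, on their centre line; the grasp point (between the pads) lies 19 mm behind it; z points along the fingers, y is the line along which they close (so a half turn about z gives the same grasp; the last joint's range is limited). The gripper opens to 92 mm and grips with 3 to 60 N. Pads are 20 mm wide; open, the fingers measure 128 mm over their backs; the gripper's body (75 mm by 189 mm) begins 69 mm behind the grasp point.
Start: joints at [1.042, 0.158, 1.597, -0, 1.386, -0.21], TCP at [0.18, 0.546, 0.215] pointing down, gripper open.
Joint ranges: [-2.91, 2.91], [-0.94, 2.29], [0.18, 2.7], [-1.29, 4.43], [0.17, 2.64], [-3, 3]. Speed limits (rad/s): [2.57, 2.57, 3.14, 3.14, 3.14, 3.14].

INTERFACE

Orientations are given as a rotation vector (axis times angle).
In Python, from workcell import bot gives the robot as it stands. Calls block until the motion is done:
- bot.goto(position, orientation): joint-space move of the TCP to a pose.
- bot.line_to(position, rot=None, max_speed=0.15): straight line of the TCP; rot=None keeps the orientation; max_speed is the mean speed in m/s.
- bot.set_joints(angles): joint-space move.
- bot.set_gripper(opening, newtons=None): opening from 0.0 (shut) to 1.0 (fully open); newtons is the grip in N (None keeps the last); returns when the fingers have stopped.
- bot.hold(seconds).
- bot.inverse_kinematics(position, orientation): joint angles nearest the present ones, or None.
- bot.read_camera(name): name is "side" or "top" or "wrist"; returns a dict with "pixels" (400x640x3 uint8, blue, green, red), "fx", "fy", "cx", "cy" (pixels), "R" (3x3) and "t" (3): a world point X has camera coordinates R X + t. Camera axes: x right, y down, z forward; pixel columns grow to the right and rows downward; lengths in m; the calibration is good to about 2 mm. The wrist camera is an equidistant fisheye: a pixel r from the principal point sees the ray r / f radians off the axis. A picture is of the moment at which its call begins. There is no depth.
A pose or a line that the arm cannot do raises bot.MotionError and nothing moves.
- bot.job_done(): hands the job in; it is judged then, once.
Readings, each from a call of its own:
- bot.current_clock(): time.
- bot.current_joints(): joint angles.
- bot.current_joint_vel(): joint speeds.
- bot.current_effort(): joint torques, N m.
- bot.current_ee_pos(): TCP position.
- bot.current_tool_rot(): TCP orientation.
- bot.current_contact_force(): force on the tool from outside, world axes, zero at the start.
- bot.current_ft_torque(): the same for the moment, N m.
- bot.current_opening(): opening from 0.0 (shut) to 1.0 (fully open).
- bot.current_grip_force(): force on a finger pad.
Only numpy, scipy, OpenCV 4.12 (cv2) and the standard library are available. Lean on these libraries where they do the work, as an engineer would, in place of code of your own. Each camera call takes 0.05 s, during which the arm holds its last target. There are 200 camera calls.

TASK

Line up the amber bottle, the blue-capped clear bottle, the conical flask and the blue tube on the four coasters in order of height, one on each: the tallest on the coaster next to the upright steel plate, then each shorter one along the row to the shortest at the other end. Stand each upright in the middle of its coaster and let go, and leave the glass beakers where they are. Mean only the containers in the front part of the bench, close behind or beside the coasters, not the bottles and flasks along the wall.

Things in the scene. Friction and masses are not known exactly. Their poses are not given: they have to be found in the camera images.
- amber_bottle_mid (a point): brown (amber) glass reagent bottle with a black screw cap, standing upright in the front part of the bench (a like one by the wall, out of reach, does not count), loose, about 0.3 to 0.65 kg: 180 mm high, round body 86 mm across up to 100 mm height, shoulder narrowing to 34 mm at 140 mm; cap 38 mm across at 140 to 165 mm height, tapering to 30 mm at the very top: grasp the cap. Point: on its axis, half-way up (90 mm above its underside); z up along the axis
- media_bottle_mid (a point): clear bottle with a blue screw cap, standing upright, loose, 0.2 kg: 141 mm high, round body 63 mm across; cap 48 mm across from 114 to 141 mm height: grasp the cap. Point: on its axis, half-way up (70.5 mm above its underside); z up along the axis
- flask_mid (a point): clear conical glass flask, no cap, standing upright in the front part of the bench (those by the wall do not count), loose, 0.14 kg: 112 mm high, 71 mm across at the foot; to the fingers it is a plain solid cone narrowing from 70 mm at 6 mm height to 30 mm at the rim (34 mm at 90 mm height): grasp near the top. Point: on its axis, half-way up (56 mm above its underside); z up along the axis
- tube_mid (a point): small blue capped sample tube, standing upright on its wider foot, loose, 0.04 kg: 68 mm high, 25 mm across at the foot (up to 16 mm height), 22 mm across above: grasp the upper half. Point: on its axis, half-way up (34 mm above its underside); z up along the axis
- coaster_1: round flat black rubber coaster, 92 mm across, 3 mm thick, fixed on a thin light metal strip; one of four in a straight row 105 mm apart; the first, at the left (+y) end of the row seen from the robot. Origin: centre of its underside; its top, on which things stand, is 3 mm above the origin and 6 mm above the bench. x across the row away from the robot, y along the row to the left, z up
- coaster_2: round flat black rubber coaster, 92 mm across, 3 mm thick, fixed on a thin light metal strip; one of four in a straight row 105 mm apart; the second from the left (+y) end. Origin: centre of its underside; its top, on which things stand, is 3 mm above the origin and 6 mm above the bench. x across the row away from the robot, y along the row to the left, z up
- coaster_3: round flat black rubber coaster, 92 mm across, 3 mm thick, fixed on a thin light metal strip; one of four in a straight row 105 mm apart; the third from the left (+y) end. Origin: centre of its underside; its top, on which things stand, is 3 mm above the origin and 6 mm above the bench. x across the row away from the robot, y along the row to the left, z up
- coaster_4: round flat black rubber coaster, 92 mm across, 3 mm thick, fixed on a thin light metal strip; one of four in a straight row 105 mm apart; the last, at the right (-y) end of the row. Origin: centre of its underside; its top, on which things stand, is 3 mm above the origin and 6 mm above the bench. x across the row away from the robot, y along the row to the left, z up
- tall_stop: upright steel plate, 80 mm wide, 5 mm thick, 60 mm high, fixed across one end of the strip, either the left or the right, 64.5 mm beyond the centre of the coaster there; the strip's other end has only a low 6 mm bar. Origin: centre of its underside, 3 mm above the bench; axes as the coasters'
- beaker_mid (a point): empty glass beaker, 55 mm across, 72 mm high, loose, a bystander standing near the four containers, to be left where it is. Point: on its axis, half-way up (36 mm above its underside); more glass beakers of its kind, fixed, stand behind it

How it is judged:
At the end, for the whole second after the job is handed in: Each of the four containers stands upright (within 0.1 rad) and at rest on its own coaster, its axis within 14 mm of the coaster's centre, with the amber bottle (180 mm) next to the upright steel plate, then the blue-capped bottle (141 mm), the flask (112 mm) and the tube (68 mm) at the far end (((horizontal distance between tall_stop and coaster_1 below 0.1 m and horizontal distance between amber_bottle_mid and coaster_1 below 0.014 m and horizontal distance between media_bottle_mid and coaster_2 below 0.014 m and horizontal distance between flask_mid and coaster_3 below 0.014 m and horizontal distance between tube_mid and coaster_4 below 0.014 m) or (horizontal distance between tall_stop and coaster_4 below 0.1 m and horizontal distance between amber_bottle_mid and coaster_4 below 0.014 m and horizontal distance between media_bottle_mid and coaster_3 below 0.014 m and horizontal distance between flask_mid and coaster_2 below 0.014 m and horizontal distance between tube_mid and coaster_1 below 0.014 m)) and angle between each of amber_bottle_mid, media_bottle_mid, flask_mid, tube_mid's own z axis and vertical below 0.1 rad and height (world z) of amber_bottle_mid between 0.09 and 0.102 m and linear speed of each of amber_bottle, media_bottle, flask, tube below 0.02 m/s and height (world z) of media_bottle_mid between 0.0705 and 0.0825 m and height (world z) of flask_mid between 0.056 and 0.068 m and height (world z) of tube_mid between 0.034 and 0.046 m); the robot touches nothing.
It fails at once if the loose beaker is shifted by more than 25 mm or tipped over (distance of beaker_mid from where it was at the start of the episode above 0.025 m or angle between beaker_mid's own z axis and vertical above 0.5 rad).
It also fails if it takes over 112 s, if anything falls off the work surface, if the arm or the gripper's body presses on something with over 40 N, if the wrist force passes 120 N, or if a joint passes its speed limit or range.

## Working session

There is one attempt and no reset: what is moved stays moved. The work goes in short steps, each a Python script; the robot and the scene stay as the last script left them, time stands still between calls to the robot, and variables do not carry over. Pictures are saved under pics/ and viewed, at most 14 in all, crops included, and the job is handed in when it is done.

```bash
mkdir -p pics; ls; python3 - <<'E'
from workcell import bot
import cv2
for n in ("side","top","wrist"):
    c=bot.read_camera(n); cv2.imwrite(f"pics/{n}0.png",c["pixels"])
    print(n,c["fx"],c["cx"],c["cy"],(-c["R"].T@c["t"]).round(3),c["R"].round(2).tolist())
print(bot.current_tool_rot(),bot.current_clock())
E
```

```text
pics
side 374.6764845951545 312.77477407049577 202.80484095508828 [ 0.236 -0.537  0.644] [[0.91, -0.41, -0.02], [-0.26, -0.54, -0.8], [0.32, 0.74, -0.6]]
top 496.68712418291784 327.5187799358673 201.8007021302404 [0.262 0.143 1.53 ] [[-0.0, -1.0, -0.01], [-0.98, 0.0, -0.19], [0.19, 0.01, -0.98]]
wrist 309.70691628693146 310.92355832017023 197.48752137282813 [0.106 0.57  0.383] [[0.31, 0.95, -0.0], [0.91, -0.3, 0.28], [0.26, -0.09, -0.96]]
[-4.98511473e-01 -3.10125290e+00  2.16036143e-03] 0.15
```

View pics/top0.png

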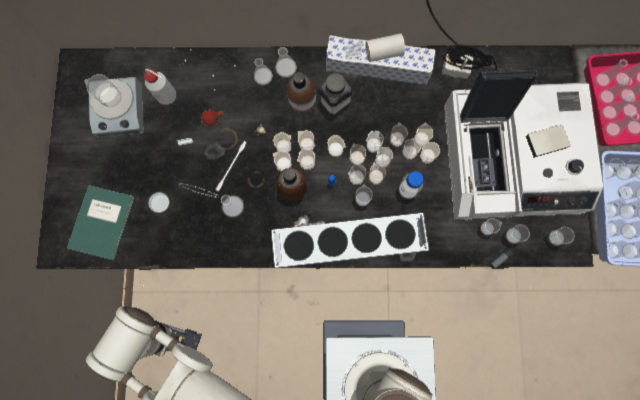

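View pics/side0.png

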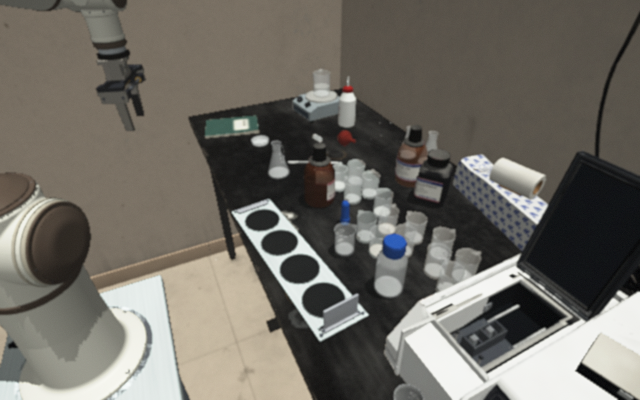

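The top view shows the coasters at about (299,247) to (401,235), with the flask at (232,205), amber bottle (292,185), tube (332,181) and blue-capped bottle (412,185). In the side view the steel plate is at (340,313), the right (-y) end, so coaster_4 takes the amber bottle. I'll look closer at both views.

```bash
python3 - <<'E'
import cv2
t=cv2.imread("pics/top0.png")[140:270,200:460]; cv2.imwrite("pics/t1.png",cv2.resize(t,None,fx=3,fy=3,interpolation=2))
t=cv2.imread("pics/side0.png")[120:350,220:480]; cv2.imwrite("pics/s1.png",cv2.resize(t,None,fx=2.6,fy=2.6,interpolation=2))
E
```

```text
(no output)
```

View pics/t1.png

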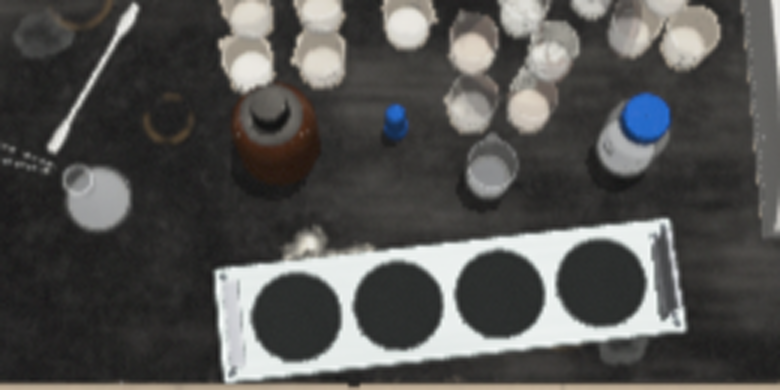

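View pics/s1.png

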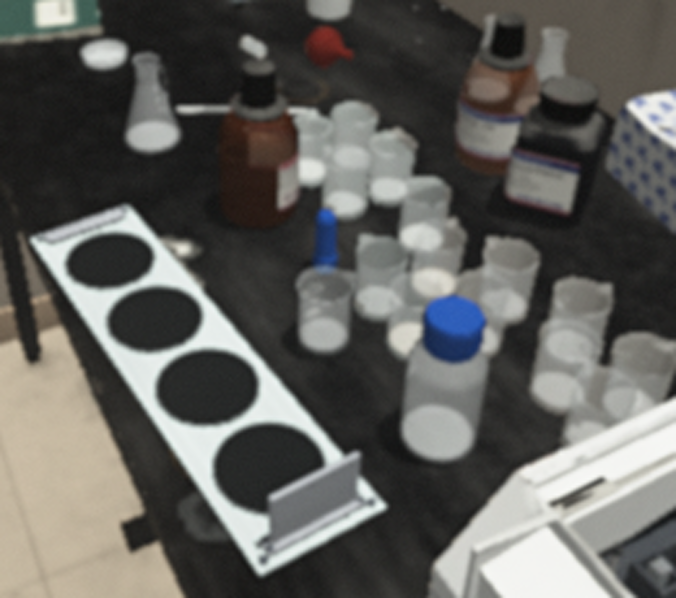

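The top crop shows coaster centres at about (299,245), (333,242), (367,238) and (400,234) full-frame. The loose beaker is at (364,196), just behind coaster_3. The side crop confirms the plate at the right end.

```bash
cat > h.py <<'E'
import numpy as np, cv2
from workcell import bot
from scipy.spatial.transform import Rotation as Ro
def cast(c,uv,z):
    d=np.array([(uv[0]-c["cx"])/c["fx"],(uv[1]-c["cy"])/c["fy"],1.])
    if c.get("fish"):
        r=np.hypot(d[0],d[1]); s=np.sin(r)/max(r,1e-9); d=np.array([d[0]*s,d[1]*s,np.cos(r)])
    R=np.array(c["R"]); o=-R.T@np.array(c["t"]); w=R.T@d
    return o+w*(z-o[2])/w[2]
def cam(n):
    c=bot.read_camera(n); c["fish"]=n=="wrist"; return c
def rv(yaw): # tool down, y axis (closing line) at angle yaw from world x, in xy plane
    y=np.array([np.cos(yaw),np.sin(yaw),0]); z=np.array([0,0,-1.]); x=np.cross(y,z)
    return Ro.from_matrix(np.column_stack([x,y,z])).as_rotvec()
E
python3 - <<'E'
from h import *
t=cam("top"); s=cam("side")
def T(u,v,z): return cast(t,(u/3+200-.33,v/3+140-.33),z).round(4)[:2]
def S(u,v,z): return cast(s,(u/2.6+220-.3,v/2.6+120-.3),z).round(4)[:2]
print("amber",T(267,102,.18),"foot",T(278,150,.0),S(259,66,.18))
print("media",T(648,115,.141),S(455,310,.141))
print("flask",T(79,179,.112),T(99,199,0.005),S(147,60,.112),S(153,137,.005))
print("tube",T(396,109,.068),S(326,213,.068))
print("beaker",T(491,177,.0),T(492,154,.072),S(324,280,.072),S(323,336,0.003))
print("machine",T(765,235,0.),T(765,235,0.15))
# masks
for n,c,box in(("top",t,(270,210,430,268)),("side",s,(220,190,370,345))):
    x0,y0,x1,y1=box; p=c["pixels"][y0:y1,x0:x1]
    m=(p.max(2)<75).astype(np.uint8)
    m=cv2.morphologyEx(m,cv2.MORPH_OPEN,np.ones((3,3)))
    for k in cv2.findContours(m,cv2.RETR_EXTERNAL,cv2.CHAIN_APPROX_NONE)[0]:
        a=cv2.contourArea(k)
        if a>300 and len(k)>5 and a<3000:
            (u,v),ax,_=cv2.fitEllipse(cv2.convexHull(k)); print(n,round(a),np.round(ax,1),cast(c,(u+x0,v+y0),.006).round(4)[:2])
    h=cv2.cvtColor(c["pixels"],cv2.COLOR_BGR2HSV); m=cv2.inRange(h,(100,150,60),(125,255,255))
    N,l,st,ce=cv2.connectedComponentsWithStats(m)
    for i in range(1,N):
        if st[i,4]>40: print("blue",n,st[i],ce[i].round(1))
for i in range(4): print(T(*[(297,316),(398,305),(500,294),(601,282)][i],.006))
E
```

```text
amber [0.6075 0.2597] foot [0.6015 0.2632] [0.6046 0.256 ]
media [ 0.603 -0.102] [ 0.6028 -0.0979]
flask [0.5486 0.4475] [0.5489 0.4489] [0.5475 0.4439] [0.5473 0.4459]
tube [0.6283 0.139 ] [0.6223 0.1398]
beaker [0.5716 0.0398] [0.5805 0.0432] [0.5699 0.0465] [0.5708 0.0457]
machine [ 0.509  -0.2434] [ 0.4847 -0.2055]
top 960 [ 18.4 164.4] [ 0.3751 -0.0334]
top 590 [27.9 28.4] [0.4251 0.2418]
top 588 [27.8 28.3] [0.4364 0.1377]
top 588 [27.7 28.4] [0.4477 0.0335]
top 583 [27.3 28.5] [ 0.4589 -0.0708]
top 1399 [ 32.6 282.4] [ 0.4906 -0.0248]
blue top [407 171  17  16 206] [414.9 178.8]
blue top [328 175   8  11  70] [331.6 180.3]
side 842 [32.8 41. ] [ 0.4565 -0.074 ]
side 778 [27.5 37.5] [0.4454 0.0297]
side 593 [22.9 34.6] [0.4339 0.1338]
side 2810 [ 95.4 183. ] [ 0.4168 -0.0265]
side 460 [19.4 32.1] [0.4227 0.2378]
blue side [341 201   8  21 145] [344.9 211.5]
blue side [384 234  22  24 433] [394.  245.7]
[0.4258 0.2413]
[0.4368 0.1378]
[0.4477 0.033 ]
[ 0.4598 -0.071 ]
```

```bash
cat >> h.py <<'E'
YAW=0.108
C={1:(.424,.240),2:(.435,.136),3:(.4465,.0315),4:(.458,-.0725)}
def pick_place(xy,tip,dst,high,opening,force,rot,open0=1.0):
    cx,cy=C[dst]
    bot.set_gripper(opening)
    bot.line_to([*xy,tip],max_speed=.2)
    bot.set_gripper(0.0,force); print("grip",bot.current_opening(),bot.current_grip_force())
    bot.line_to([*xy,high],max_speed=.2)
    bot.line_to([cx,cy,high],max_speed=.2)
    print("held",bot.current_opening(),bot.current_grip_force())
    bot.line_to([cx,cy,tip+.03],max_speed=.2); bot.line_to([cx,cy,tip+.008],max_speed=.05)
    bot.set_gripper(opening); bot.line_to([cx,cy,high],max_speed=.2)
    print("t",bot.current_clock(),bot.current_contact_force())
E
python3 - <<'E'
from h import *
best=None
for y in(YAW,YAW+np.pi):
    for p in((.625,.1394,.031),(.548,.446,.08),(.603,-.1,.114),(.604,.259,.141),(.604,.259,.34),(.424,.24,.04),(.458,-.0725,.34)):
        q=bot.inverse_kinematics(p,rv(y)); print(None if q is None else np.round(q,2))
E
```

```text
[ 0.03  0.51  1.53 -0.    1.09 -0.08]
[ 0.51  0.61  1.29 -0.    1.24  0.4 ]
[-0.36  0.34  1.58 -0.    1.22 -0.47]
[ 0.22  0.43  1.42 -0.    1.3   0.11]
[ 0.22  0.33  1.15 -0.    1.66  0.11]
[ 0.27  0.15  1.98 -0.    1.01  0.16]
[-0.42 -0.19  1.7  -0.    1.63 -0.53]
None
[ 0.51  0.61  1.29 -0.    1.24 -2.74]
[-0.36  0.34  1.58 -0.    1.22  2.67]
None
None
[ 0.27  0.15  1.98 -0.    1.01 -2.98]
[-0.42 -0.19  1.7  -0.    1.63  2.62]
```

```bash
python3 - <<'E'
from h import *
bot.goto([.45,.3,.32],rv(YAW)); bot.goto([.625,.1394,.28],rv(YAW))
bot.line_to([.625,.1394,.17]); c=cam("wrist")
cv2.imwrite("pics/w1.png",c["pixels"])
h=cv2.cvtColor(c["pixels"],cv2.COLOR_BGR2HSV); m=cv2.inRange(h,(100,150,60),(125,255,255))
N,l,st,ce=cv2.connectedComponentsWithStats(m)
for i in range(1,N):
    if st[i,4]>60: print(st[i],ce[i].round(1),cast(c,ce[i],.06).round(4),cast(c,ce[i],.034).round(4))
print(bot.current_clock())
E
```

```text
[298 170  21  35 616] [308.1 187. ] [0.6234 0.1469 0.06  ] [0.624  0.1403 0.034 ]
3.55
```

View pics/w1.png

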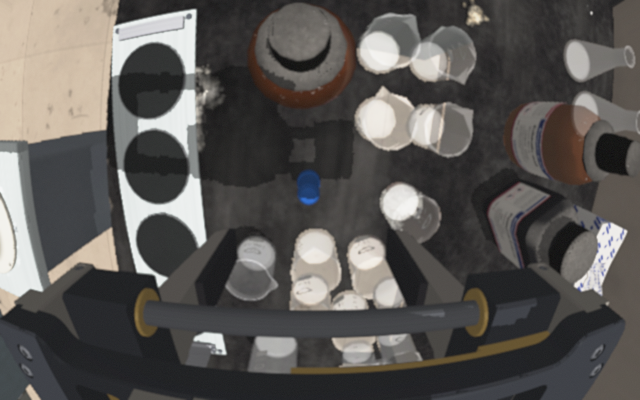

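The wrist view shows the tube at (308,187), which puts it at (0.624, 0.140) and agrees with the estimate. The nearest beaker, at (400,203), lies beyond the half-open finger. Going ahead with the tube.

```bash
python3 - <<'E'
from h import *
R=rv(YAW)
pick_place((.6245,.1398),.031,1,.25,.5,15,R)
bot.goto([.548,.446,.28],R)
pick_place((.548,.446),.08,2,.28,1.0,20,R)
c=cam("top"); cv2.imwrite("pics/t2.png",cv2.resize(c["pixels"][140:270,200:460],None,fx=3,fy=3,interpolation=2))
E
```

```text
grip 0.23838198664626417 14.873658617508845
held 0.23842894620592286 14.813385056331754
t 11.6167 [-0.54975906 -0.74079075 -0.04191714]
grip 0.4290921481297247 19.599481423501857
held 0.43062946458151186 19.52422127011232
t 21.9083 [ 0.11586262  0.18234064 -0.27666284]
```

View pics/t2.png

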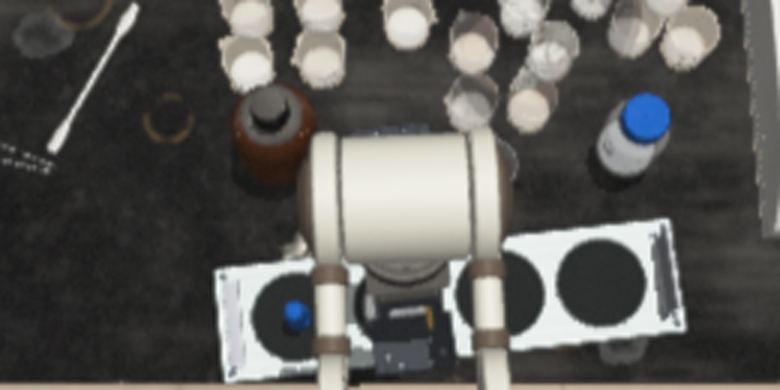

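The tube stands on coaster_1 at crop (297,316). The arm hides the flask, and everything else is undisturbed. Next are the blue-capped and amber bottles.

```bash
python3 - <<'E'
from h import *
R=rv(YAW)
bot.goto([.603,-.1,.28],R)
pick_place((.603,-.1),.114,3,.28,1.0,30,R)
bot.line_to([.4465,.0315,.34],max_speed=.2); bot.goto([.604,.2585,.34],R)
pick_place((.604,.2585),.141,4,.36,1.0,55,R)
bot.goto([.3,.3,.4],R)
bot.hold(.5); print(bot.current_clock())
for n,b in(("top",(200,140,460,270)),("side",(220,100,480,350))):
    c=cam(n); cv2.imwrite(f"pics/{n}9.png",cv2.resize(c["pixels"][b[1]:b[3],b[0]:b[2]],None,fx=2.4,fy=2.4,interpolation=2))
E
python3 -c "
import cv2;import numpy as np
a=cv2.imread('pics/top9.png');b=cv2.imread('pics/side9.png');w=max(a.shape[1],b.shape[1]);
print(a.shape,b.shape)"
```

```text
grip 0.4991993577240678 29.770409951088368
held 0.49598220817161104 29.668261563638225
t 30.375 [-1.04601674 -0.09299586 -0.90853565]
grip 0.37894867022827405 54.88203252796666
held 0.37916720308205165 54.7851157335117
t 41.1917 [ 0.02192367 -0.9642883   0.84626392]
43.2
(312, 624, 3) (600, 624, 3)
```

View pics/top9.png

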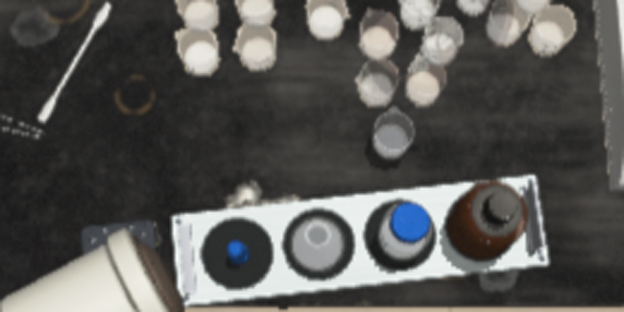

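View pics/side9.png

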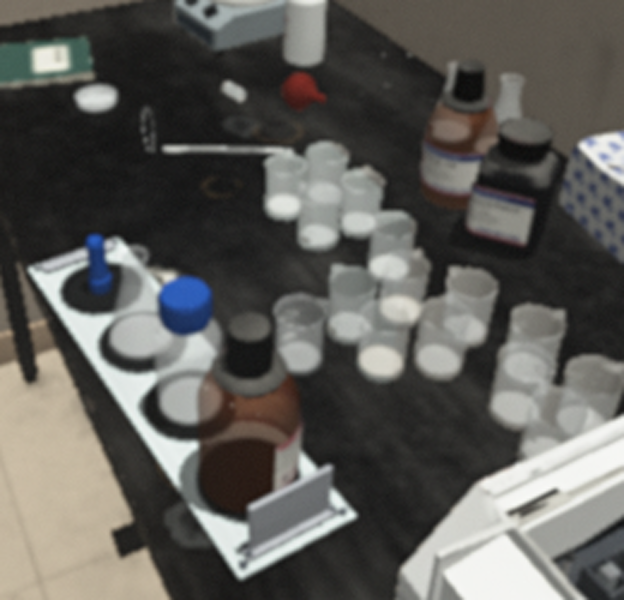

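All four stand upright on their coasters in the right order, and the loose beaker (392,137) hasn't moved. I'll do a quick numeric check of the axes before handing in.

```bash
python3 - <<'E'
from h import *
t=cam("top"); s=cam("side")
T=lambda u,v,z: cast(t,(u/2.4+199.7,v/2.4+139.7),z)[:2]
S=lambda u,v,z: cast(s,(u/2.4+219.7,v/2.4+99.7),z)[:2]
for k,a,b in((1,T(237,245,.074),S(95,240,.074)),(2,T(318,234,.118),S(141,338,.008)),(3,T(411,221,.147),S(186,292,.147)),(4,T(499,204,.186),S(249,330,.186))):
    print(k,(1e3*(a-C[k])).round(1),(1e3*(b-C[k])).round(1))
E
```

```text
1 [ 4.  -2.4] [-1.1 -3.3]
2 [0.8 2.4] [-0.6  2.5]
3 [ 0.6 -1.6] [ 0.4 -2. ]
4 [2.9 5.2] [-1.7 -5.1]
```

```bash
python3 -c "
from workcell import bot
print(bot.job_done())"
```

```text
the job is handed in; nothing more can be done
None
```

I handed the job in at about 43 s: the amber bottle is next to the steel plate on coaster_4, then the blue-capped bottle, the flask and the tube on coaster_1, all upright and within about 6 mm of centre by camera, with the beakers left in place; the hand-in call returned no verdict.

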